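# Bench attenuator four clicks on, then enter

## Robot

A 7-joint arm with a two-finger parallel gripper is mounted at the origin on the work surface. World frame = base frame: x ahead of the robot, y to its left, z up, the work surface at z = 0. Lengths are in m, angles in rad, forces in N, time in s.
With the tool pointing down it reaches from about 0.425 to 0.925 m from the base axis. Payload 6.8 kg.
Tool frame: the origin (TCP) lies midway between the tips of the shut fingers; the grasp point (between the pads) lies 19 mm behind it; z points along the fingers, y is the line along which they close (so a half turn about z gives the same grasp; the last joint's range is limited). The gripper opens to 85 mm and grips with 20 to 120 N. Pads are 22 mm wide; open, the fingers measure 114 mm over their backs; the gripper's body (76 mm by 85 mm) begins 54 mm behind the grasp point. The pads swing forward as they close: fully open they stand 13 mm farther back than shut.
Start: joints at [-1.365, 0.477, 0.022, 1.555, -0.011, 1.109, -0.083], TCP at [0.208, 0.642, 0.231] pointing down, gripper open.
Joint ranges: [-2.96, 2.96], [-0.34, 2.1], [-1.41, 1.46], [0.24, 2.44], [-1.37, 4.51], [0.17, 1.92], [-2.96, 2.96]. Speed limits (rad/s): [2.39, 2.39, 3.14, 3.14, 3.14, 3.14, 3.14].

## Interface

Orientations are given as a rotation vector (axis times angle).
In Python, from bench import get_obs, grab_frame, camera_params, r gives the robot as it stands.
- The arm moves only by the shell command python3 -m jog 'ROWS' [FORCE]. ROWS is JSON, a list of rows, each an object of numbers: "rx", "ry", "rz": the turn, a rotation vector about the world's x, y, z scaled (see below); "x", "y", "z": the shift along the world's x, y, z scaled (see below); "jaw": the opening, from -1 (shut) to 1 (fully open). In form: [{"rx": .., "ry": .., "rz": .., "x": .., "y": .., "z": .., "jaw": ..}, ...]. A call has 1 to 8 rows; each row shifts and turns the commanded pose from where the row before left it; what a row does not reach is not made up. The controller multiplies each number of a shift by 60 mm and each number of a turn by 10 degrees. A row lasts 1/8 s, in which the tool goes at most 62.5 mm and 10.7 degrees, less where a joint would pass 70% of its speed; a pose out of reach is approached as far as the arm can. A call with a number of a shift or a turn outside -1 to 1 is refused whole. A call with a gripper value outside its range is refused whole. The fingers move at their own pace and stop on an object; FORCE is the grip in N (left out, the last holds). Time passes only in rows, so rows that do not move let the fingers close. It gives the time, the measured TCP pose, the force, the opening and the grip force at its end, in the units of the state.
- get_obs(): the state, without advancing time (a new reading comes with each control period).
- grab_frame(name): name is "scene" or "side" or "wrist"; returns the picture (384x512x3 uint8, red, green, blue); there is no depth.
- camera_params(name): a dict with "fx", "fy", "cx", "cy" (pixels), "R" (3x3) and "t" (3): a world point X has camera coordinates R X + t. Camera axes: x right, y down, z forward; pixel columns grow to the right and rows downward; lengths in m; the calibration is good to about 2 mm. The wrist camera is an equidistant fisheye: a pixel r from the principal point sees the ray r / f radians off the axis. A picture is of the moment at which its call begins: read the wrist's pose just before it. camera_params takes no time and is no camera call; for the wrist camera it gives the pose at the moment of the call.
- r.hand_in(): hands the job in; it is judged then, once.
The state is a dict: "clock": time; "joints": joint angles; "qvel": joint speeds; "tau": joint torques, N m; "tcp_pos": TCP position; "orientation": TCP orientation; "contact_force": force on the tool from outside, world axes, zero at the start; "moment": the same for the moment, N m; "grip_width": finger opening in m; "gripper_force": force on a finger pad.
Only numpy, scipy, OpenCV 4.12 (cv2) and the standard library are available. Lean on these libraries where they do the work, as an engineer would, in place of code of your own. Each camera call takes 0.05 s, during which the arm holds its last target. There are 200 camera calls.

## Task

On the grey bench attenuator, push the larger of the two pointer dials round with a fingertip, clockwise seen from above, by exactly four clicks, without running on past the fourth. Only then press the square key on the same case fully down with a fingertip and let it come back up. Push the dial lightly, and leave the smaller dial and everything else on the bench where it is.

Things in the scene. Friction and masses are not known exactly. Their poses are not given: they have to be found in the camera images.
- case_top (a point): Centre of the top of the fixed grey case, 170 (x) by 300 mm (y), 55 mm above the bench. z up; x points to its back, away from its row of brass sockets. The dials stand 75 mm either side along y (which is where varies), the key 60 mm towards -x, a loose spool (36 mm wide, 26 mm high) about 60 mm towards +x.
- big_axis (a point): On the larger dial's vertical axis, level with its top, 28 mm above the case top; does not turn. The dial is a black pointer knob: hub of 14 mm radius under a straight bar 14 mm wide, its long end (nose, white line on top) reaching 48 mm from the axis, its tail 22 mm; bar sides upright, 8 to 28 mm above the case top. Below it a fixed disc, radius 56 mm, 3 mm thick, 12 click marks.
- big_nose (a point): Middle of the end of the larger dial's nose, level with its top, 48 mm from the axis; it turns with the dial. Its x axis points outwards along the nose, z up. At the start the nose may point in any direction.
- big_dial (a joint): Angle of the larger dial in rad: 0 at the start, growing clockwise seen from above. It clicks into a stop every 0.5236 rad (30 degrees): four clicks are 2.094. Leaving a stop takes up to 2 to 4 N at 36 mm from the axis; just past half way to the next stop the dial springs forward into it by itself, and stays. It also turns backwards.
- small_axis (a point): The same point for the smaller dial, which must not be turned: same shape, nose 28 mm and tail 14 mm from the axis, bar 10 mm wide, top 22 mm above the case top, disc of 36 mm radius.
- small_dial (a joint): Angle of the smaller dial in rad, 0 at the start.
- key_top (a point): Centre of the top of the square grey spring key, 22 mm by 22 mm, 11 mm above the case top when up, in a thin black frame at the middle of the case's front edge (the side with the brass sockets).
- key (a joint): How far the key is pressed, in m: 0 up, 0.006 fully down. Its spring needs about 4 N to go fully down and brings it back up.
- spool: Leave alone, loose: the small metal spool standing on the case (36 mm across, 26 mm high); origin at the middle of its underside.
- driver: Leave alone, loose: the screwdriver lying before the case (200 mm long, 26 mm thick); origin at the middle of its length, on the bench.
- valve: Leave alone, loose: the small glass radio valve with a black base standing beside the case (29 mm across, 60 mm high); origin at the middle of its underside.
- socket: Leave alone, loose: the white ceramic lamp socket standing beside the case (72 mm across, 55 mm high); origin at the middle of its underside.
- tin: Leave alone, loose: the open steel tin behind the case (72 mm across, 85 mm high); origin at the middle of its underside.
- jar: Leave alone, loose: the small pale jar with a white cap behind the case (48 mm across, 60 mm high); origin at the middle of its underside.

How it is judged:
By the outcome, as a careful person would: the job done as asked, in the order asked, and still so for the second after the job is handed in, with the robot touching nothing.
It also fails if it takes over 48 s, if anything falls off the work surface, if the arm or the gripper's body presses on something with over 40 N, if the wrist force passes 120 N, or if a joint passes its speed limit or range.

## Working session

There is one attempt and no reset: what is moved stays moved. The work goes in short steps, Python scripts to look and compute and a shell command to move; the robot and the scene stay as the last step left them, time stands still between calls to the robot, and variables do not carry over. Pictures are saved under pics/ and viewed, at most 11 in all, crops included, and the job is handed in when it is done.

```bash
mkdir -p pics
python3 - <<'E'
from bench import *
import cv2
for n in("scene","side"):
    cv2.imwrite(f"pics/{n}0.png",cv2.resize(grab_frame(n)[:,:,::-1],(800,600),interpolation=cv2.INTER_CUBIC))
    p=camera_params(n);print(n,p)
o=get_obs();print({k:o[k] for k in("clock","tcp_pos","orientation","contact_force","grip_width")})
E
```

```text
scene {'fx': 406.31996193158636, 'fy': 406.31996193158636, 'cx': 261.3931714562054, 'cy': 186.7408259520522, 'R': array([[-0.51922657,  0.8545888 , -0.0090422 ],
       [ 0.54778032,  0.32465909, -0.77105978],
       [-0.65600342, -0.40530786, -0.63669855]]), 't': array([ 0.26475642, -0.30632361,  1.32019204])}
side {'fx': 438.4872147557701, 'fy': 438.4872147557701, 'cx': 262.1437187010605, 'cy': 187.6414175731125, 'R': array([[ 0.99230482, -0.12376298,  0.00372508],
       [-0.0905606 , -0.74595462, -0.65981094],
       [ 0.08443891,  0.65439623, -0.75142242]]), 't': array([-0.60249673,  0.1675322 ,  1.02963396])}
{'clock': 0.1, 'tcp_pos': array([0.20819323, 0.64155097, 0.23043477]), 'orientation': array([-4.90794320e-01, -3.10288385e+00,  2.48429092e-03]), 'contact_force': array([ 0.11158071,  0.17210767, -0.08673257]), 'grip_width': 0.0854306447389046}
```

View pics/scene0.png

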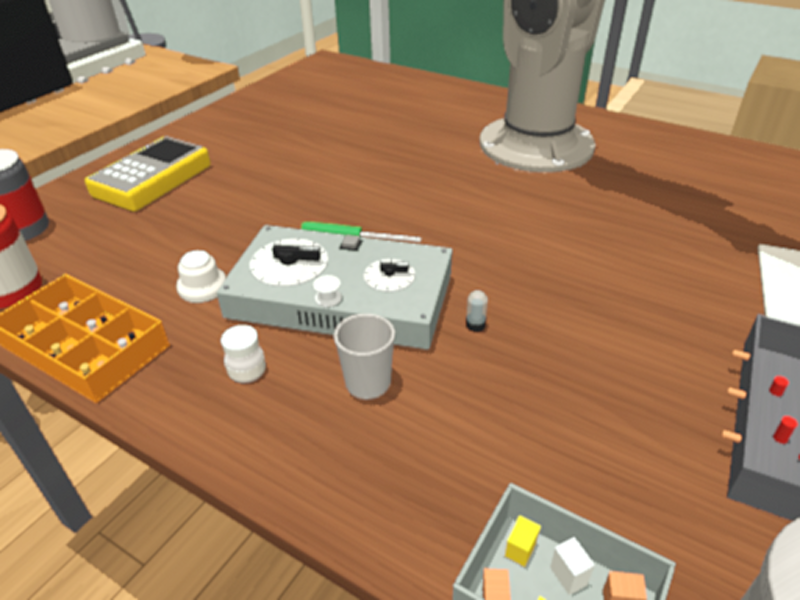

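View pics/side0.png

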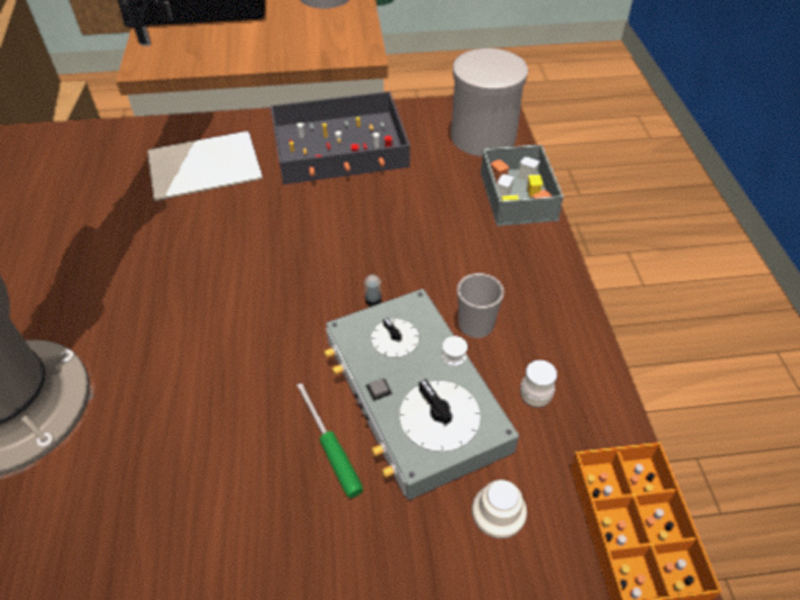

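The scene picture shows the large dial at (289,262), small dial at (388,274) and key at (350,242). In the side picture they are at (440,416), (395,337) and (378,388). The nose points to about (426,386) side.

```bash
cat > h.py <<'E'
import numpy as np
from bench import *
def ray_z(n,px,z,P=None):
    "world point at height z seen at pixel px"
    p=P or camera_params(n); u=(px[0]-p['cx'])/p['fx']; v=(px[1]-p['cy'])/p['fy']
    if n=="wrist":
        th=np.hypot(u,v); d=np.array([u*np.sin(th)/th,v*np.sin(th)/th,np.cos(th)])
    else: d=np.array([u,v,1])
    c=-p['R'].T@p['t']; w=p['R'].T@d
    return c+w*(z-c[2])/w[2]
E
python3 - <<'E'
from h import *
s=1.5625
for k,z,a,b in(("bigdisc",.058,(289,262),(440,416)),("small",.058,(388,274),(395,337)),("key",.066,(350,240),(378,386)),("nose",.083,(320,254),(426,384)),("axis",.083,(289,251),(438,404))):
    print(k,ray_z("scene",np.array(a)/s,z).round(3),ray_z("side",np.array(b)/s,z).round(3))
E
```

```text
bigdisc [ 0.636 -0.124  0.058] [ 0.633 -0.133  0.058]
small [0.587 0.014 0.058] [0.586 0.013 0.058]
key [ 0.555 -0.073  0.066] [ 0.552 -0.078  0.066]
nose [ 0.624 -0.075  0.083] [ 0.618 -0.094  0.083]
axis [ 0.64  -0.117  0.083] [ 0.63  -0.128  0.083]
```

```bash
python3 -m jog '[{"x":0.5,"y":-0.9,"z":0.1,"jaw":-1},{"x":0.5,"y":-0.9,"z":0.1,"jaw":-1},{"x":0.5,"y":-0.9,"z":0.1,"jaw":-1},{"x":0.5,"y":-0.9,"z":0.1,"jaw":-1},{"x":0.5,"y":-0.9,"z":0.1,"jaw":-1},{"x":0.5,"y":-0.9,"z":0.1,"jaw":-1},{"x":0.5,"y":-0.9,"z":0.1,"jaw":-1},{"x":0.5,"y":-0.9,"z":0.1,"jaw":-1}]' 20 && python3 -m jog '[{"x":0.5,"y":-0.9,"z":0.1,"jaw":-1},{"x":0.5,"y":-0.9,"z":0.1,"jaw":-1},{"x":0.5,"y":-0.9,"z":0.1,"jaw":-1},{"x":0.5,"y":-0.9,"z":0.1,"jaw":-1},{"x":0.5,"y":-0.9,"z":0.1,"jaw":-1},{"jaw":-1},{"jaw":-1}]' 20
python3 - <<'E'
from h import *
import cv2,pickle
p=camera_params("wrist");f=grab_frame("wrist");pickle.dump((p,f),open("w1.pkl","wb"))
cv2.imwrite("pics/w1.png",cv2.resize(f[:,:,::-1],(800,600),interpolation=cv2.INTER_CUBIC))
print(get_obs()['orientation'],p)
E
```

```text
[-4.90840547e-01 -3.10290140e+00  2.16875942e-03] {'fx': 297.3186396354542, 'fy': 297.3186396354542, 'cx': 255.8660706145574, 'cy': 192.47645891816052, 'R': array([[ 0.30858332,  0.95119607, -0.00154236],
       [ 0.91438831, -0.2961948 ,  0.27597581],
       [ 0.26205027, -0.08657185, -0.96116334]]), 't': array([-0.67405753, -0.03627042,  0.37931308])}validation failed for argument at $[0]...
```

View pics/w1.png

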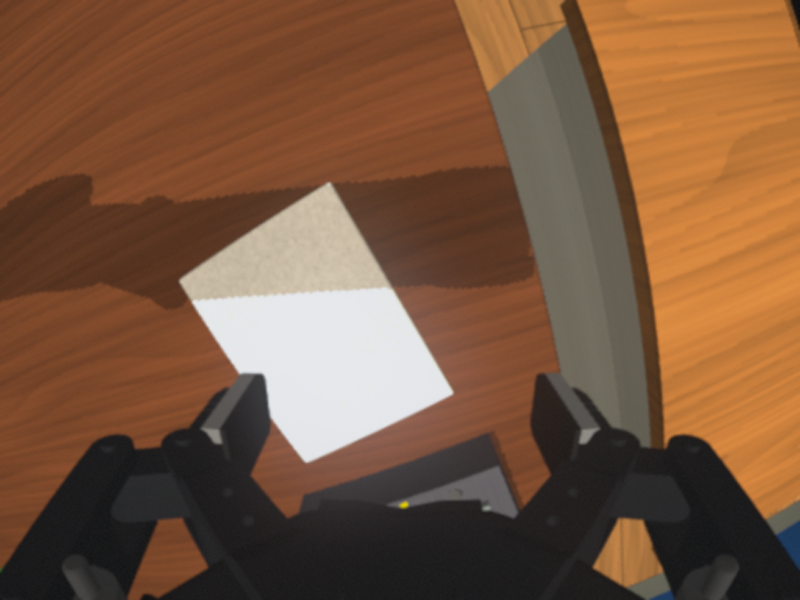

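The move was refused, so the arm is still over the paper and the picture shows nothing useful. The rows probably need every field, so I'll try one full row.

```bash
python3 -m jog '[{"rx":0,"ry":0,"rz":0,"x":0.5,"y":-0.9,"z":0.1,"jaw":-1}]' 20; echo; python3 -m jog --help | head -20
```

```text
clock: 0.28
tcp_pos: [0.2343, 0.5904, 0.2359]
orientation: [-0.479, -3.102, 0.0]
contact_force: [0.7, 0.2, -0.0]
grip_width: 0.07
gripper_force: 0.0
invalid input: not JSON, or not a number
```

```bash
python3 -m jog '[{"rx":0,"ry":0,"rz":0,"x":0.5,"y":-0.9,"z":0.1,"jaw":-1},{"rx":0,"ry":0,"rz":0,"x":0.5,"y":-0.9,"z":0.1,"jaw":-1},{"rx":0,"ry":0,"rz":0,"x":0.5,"y":-0.9,"z":0.1,"jaw":-1},{"rx":0,"ry":0,"rz":0,"x":0.5,"y":-0.9,"z":0.1,"jaw":-1},{"rx":0,"ry":0,"rz":0,"x":0.5,"y":-0.9,"z":0.1,"jaw":-1},{"rx":0,"ry":0,"rz":0,"x":0.5,"y":-0.9,"z":0.1,"jaw":-1},{"rx":0,"ry":0,"rz":0,"x":0.5,"y":-0.9,"z":0.1,"jaw":-1},{"rx":0,"ry":0,"rz":0,"x":0.5,"y":-0.9,"z":0.1,"jaw":-1}]' 20 && python3 -m jog '[{"rx":0,"ry":0,"rz":0,"x":0.5,"y":-0.9,"z":0.1,"jaw":-1},{"rx":0,"ry":0,"rz":0,"x":0.5,"y":-0.9,"z":0.1,"jaw":-1},{"rx":0,"ry":0,"rz":0,"x":0,"y":0,"z":0,"jaw":-1},{"rx":0,"ry":0,"rz":0,"x":0,"y":0,"z":0,"jaw":-1}]' 20
python3 - <<'E'
from h import *
import cv2,pickle
p=camera_params("wrist");f=grab_frame("wrist");pickle.dump((p,f),open("w2.pkl","wb"))
cv2.imwrite("pics/w2.png",cv2.resize(f[:,:,::-1],(800,600),interpolation=cv2.INTER_CUBIC))
E
```

```text
clock: 1.27
tcp_pos: [0.4789, 0.1542, 0.2856]
orientation: [0.491, 3.103, 0.001]
contact_force: [0.9, 0.9, 0.1]
grip_width: 0.0001
gripper_force: 0.0
clock: 1.78
tcp_pos: [0.5379, 0.0485, 0.2969]
orientation: [-0.491, -3.102, -0.0]
contact_force: [-1.6, 0.7, -0.3]
grip_width: 0.0002
gripper_force: 0.0
```

View pics/w2.png

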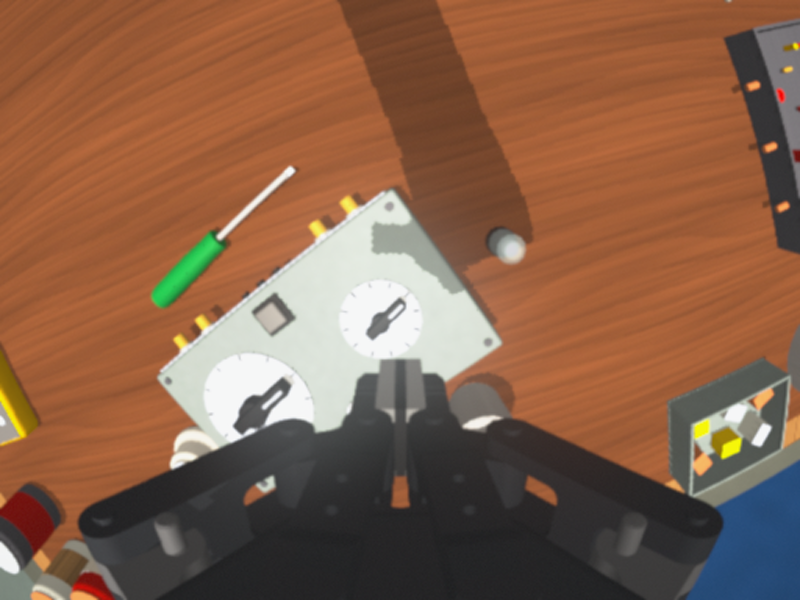

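The wrist picture shows the key at (272,314), the small disc centre at (381,318), the big disc at about (258,402) and the big nose tip at about (289,380). I'll rectify the picture onto the dial-top plane and fit.

```bash
cat >> h.py <<'E'
import cv2
def ortho(p,f,z,c,half=.1,n=600):
    "top view at height z: columns grow with -y, rows with -x"
    g=np.linspace(half,-half,n); X,Y=np.meshgrid(c[0]+g,c[1]+g,indexing='ij')
    C=(np.stack([X,Y,np.full_like(X,z)],-1)@p['R'].T)+p['t']
    r=np.hypot(C[...,0],C[...,1]); th=np.arctan2(r,C[...,2])
    return cv2.remap(f,(p['cx']+p['fx']*th*C[...,0]/r).astype('f4'),(p['cy']+p['fy']*th*C[...,1]/r).astype('f4'),cv2.INTER_CUBIC)
E
python3 - <<'E'
from h import *
import pickle
from scipy.optimize import least_squares
p,f=pickle.load(open("w2.pkl","rb"));s=1.5625
for k,z,a in(("small",.058,(381,318)),("key",.066,(272,314)),("big",.058,(258,402)),("nose",.083,(289,380))):
    print(k,ray_z("wrist",np.array(a)/s,z,p).round(4))
c=ray_z("wrist",np.array((258,402))/s,.058,p)[:2]
m=np.hstack([ortho(p,f,.058,(.605,-.055),.14,600)[:,:,::-1]])
# white disc edge fit
o=ortho(p,f,.058,c,.08,480)
w=cv2.morphologyEx((o.min(2)>235).astype('u1'),cv2.MORPH_OPEN,np.ones((5,5)))
cs=max(cv2.findContours(w,0,1)[0],key=cv2.contourArea)
print("circ mm",np.array(cv2.minEnclosingCircle(cs)[1])/3, (c+(.08-np.array(cv2.minEnclosingCircle(cs)[0])[::-1]/3000)))
cv2.imwrite("pics/o2.png",m)
E
```

```text
small [0.5853 0.016  0.058 ]
key [ 0.5505 -0.072   0.066 ]
big [ 0.6297 -0.1245  0.058 ]
nose [ 0.607  -0.0749  0.083 ]
circ mm 55.72076924641927 [ 0.63185419 -0.12902633]
```

View pics/o2.png

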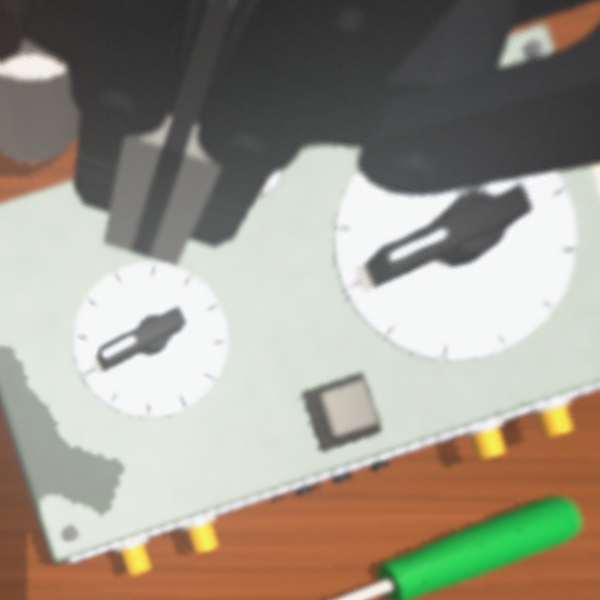

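Run:
```python
from h import *
import pickle
p,f=pickle.load(open("w2.pkl","rb"))
a=np.array([.632,-.1285]); o=ortho(p,f,.083,a,.055,440)
d=(o.max(2)<110).astype('u1'); n,l=cv2.connectedComponents(d); 
# white line on the bar top and dark bar direction
g=np.linspace(.055,-.055,440); X,Y=np.meshgrid(g,g,indexing='ij')
for nm,m in(("bar",l==l[220,220]),):
    m=m&(np.hypot(X,Y)<.052); P=np.stack([X[m],Y[m]],1); mu=P.mean(0)
    w,v=np.linalg.eigh(np.cov((P-mu).T)); print(nm,m.sum(),mu,np.degrees(np.arctan2(v[1,1],v[0,1])))
cv2.imwrite("pics/o3.png",o[:,:,::-1])
ob=get_obs();print(ob['joints'].round(3),ob['contact_force'],ob['clock'],-p['R'].T@p['t'])
```

```text
bar 15320 [-0.00558044  0.01000886] 118.29470656102623
[-0.545  0.197  0.396  1.819 -0.084  1.142  1.139] [-0.50987254 -0.16360243 -0.19384022] 1.825 [0.47158914 0.06999333 0.44011059]
```

View pics/o3.png

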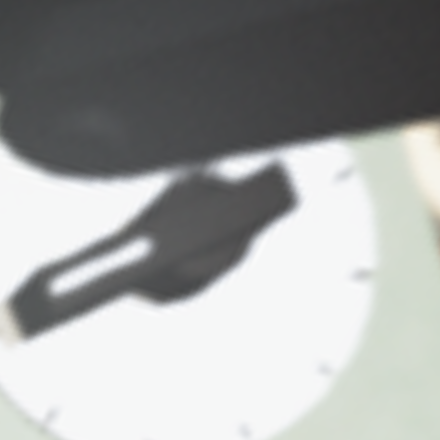

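The nose points at about 115° in the world frame, with the bar on a start mark. Next I go to the pre-contact spot and turn the tool so its narrow face meets the bar.

```bash
python3 -m jog '[{"rx":0,"ry":0,"rz":0.86,"x":0.17,"y":-0.52,"z":-0.3,"jaw":-1},{"rx":0,"ry":0,"rz":0.86,"x":0.17,"y":-0.52,"z":-0.3,"jaw":-1},{"rx":0,"ry":0,"rz":0.86,"x":0.17,"y":-0.52,"z":-0.3,"jaw":-1},{"rx":0,"ry":0,"rz":0.86,"x":0.17,"y":-0.52,"z":-0.3,"jaw":-1},{"rx":0,"ry":0,"rz":0.86,"x":0.17,"y":-0.52,"z":-0.3,"jaw":-1},{"rx":0,"ry":0,"rz":0,"x":0,"y":0,"z":-0.4,"jaw":-1},{"rx":0,"ry":0,"rz":0,"x":0,"y":0,"z":-0.4,"jaw":-1},{"rx":0,"ry":0,"rz":0,"x":0,"y":0,"z":0,"jaw":-1}]'
python3 - <<'E'
from h import *
import pickle
from scipy.spatial.transform import Rotation as R
p=camera_params("wrist");f=grab_frame("wrist");pickle.dump((p,f),open("w4.pkl","wb"))
o=get_obs();print(R.from_rotvec(o['orientation']).as_matrix().round(3),o['joints'].round(2),o['tcp_pos'])
cv2.imwrite("pics/w4.png",cv2.resize(f[:,:,::-1],(800,600),interpolation=cv2.INTER_CUBIC))
E
```

```text
clock: 2.82
tcp_pos: [0.5879, -0.1056, 0.1574]
orientation: [0.684, -3.062, -0.003]
contact_force: [-0.5, 0.4, -0.4]
grip_width: -0.0003
gripper_force: 0.0
[[-0.905 -0.425 -0.002]
 [-0.425  0.905  0.001]
 [ 0.001  0.001 -1.   ]] [-0.17  0.44  0.31  1.83 -0.17  0.9   2.24] [ 0.58889972 -0.10609629  0.15884968]
```

View pics/w4.png

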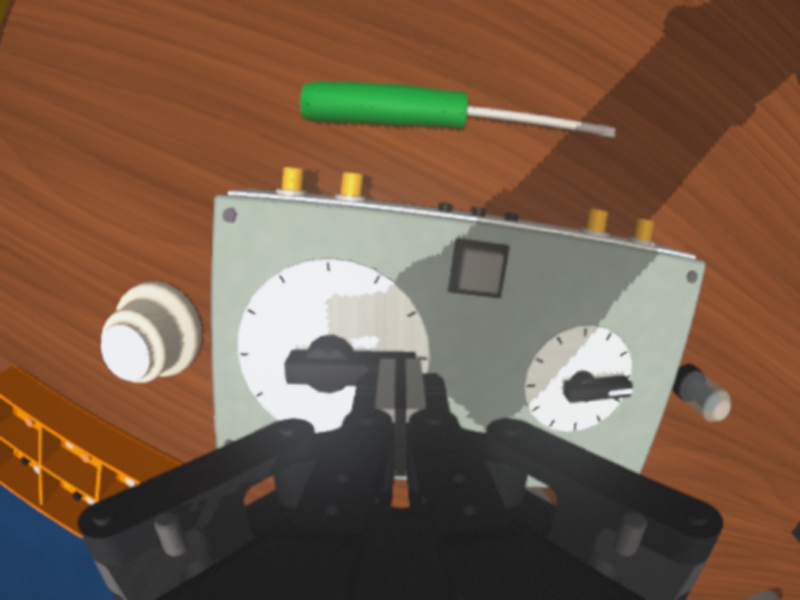

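The tool is aligned with the bar (horizontal at row 365 in the picture) and stands on its key side. I lower it now and check for contact.

```bash
python3 -m jog '[{"rx":0,"ry":0,"rz":0,"x":0,"y":-0.04,"z":-0.375,"jaw":-1},{"rx":0,"ry":0,"rz":0,"x":0,"y":0,"z":-0.375,"jaw":-1},{"rx":0,"ry":0,"rz":0,"x":0,"y":0,"z":-0.375,"jaw":-1},{"rx":0,"ry":0,"rz":0,"x":0,"y":0,"z":-0.375,"jaw":-1},{"rx":0,"ry":0,"rz":0,"x":0,"y":0,"z":0,"jaw":-1},{"rx":0,"ry":0,"rz":0,"x":0,"y":0,"z":0,"jaw":-1}]'
python3 - <<'E'
from h import *
import pickle
p=camera_params("wrist");f=grab_frame("wrist");print(get_obs()['tcp_pos'])
cv2.imwrite("pics/w5.png",cv2.resize(f[100:340,120:420,::-1],(750,600),interpolation=cv2.INTER_CUBIC))
E
```

```text
clock: 3.62
tcp_pos: [0.5904, -0.11, 0.0708]
orientation: [-0.681, 3.065, -0.001]
contact_force: [0.2, 0.4, -0.1]
grip_width: 0.0001
gripper_force: 0.0
[ 0.5905262  -0.11018532  0.07092172]
```

View pics/w5.png

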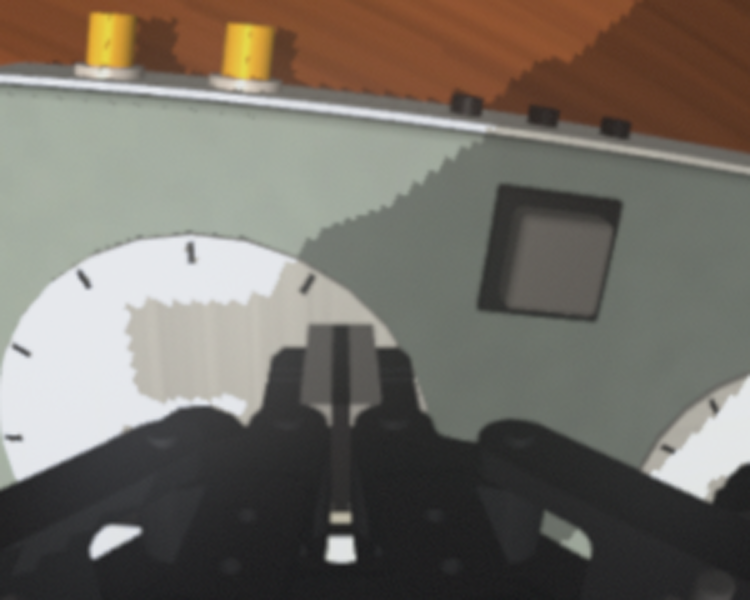

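The finger is down over the disc in front of the bar (tip at about (340,330) in the crop) and clear of the key. I approach in 4 mm rows to find contact.

```bash
python3 -m jog '[{"rx":0,"ry":0,"rz":0,"x":0.06,"y":0.028,"z":0,"jaw":-1},{"rx":0,"ry":0,"rz":0,"x":0.06,"y":0.028,"z":0,"jaw":-1},{"rx":0,"ry":0,"rz":0,"x":0,"y":0,"z":0,"jaw":-1}]'; for i in 1 2; do python3 -m jog '[{"rx":0,"ry":0,"rz":0,"x":0.03,"y":0.014,"z":0,"jaw":-1}]'|sed -n '2p;4p'; done;  python3 -m jog '[{"rx":0,"ry":0,"rz":0,"x":0.03,"y":0.014,"z":0,"jaw":-1},{"rx":0,"ry":0,"rz":0,"x":0,"y":0,"z":0,"jaw":-1}]'|sed -n '2p;4p'
```

```text
clock: 4.05
tcp_pos: [0.5972, -0.1066, 0.0696]
orientation: [-0.681, 3.066, -0.0]
contact_force: [0.2, -0.2, 0.7]
grip_width: -0.0001
gripper_force: 0.0
tcp_pos: [0.5982, -0.1062, 0.0693]
contact_force: [0.2, -0.8, 0.1]
tcp_pos: [0.6002, -0.1053, 0.0693]
contact_force: [0.3, 0.0, -0.2]
tcp_pos: [0.6021, -0.1044, 0.0693]
contact_force: [0.4, 0.6, 0.7]
```

```bash
for i in 1; do python3 -m jog '[{"rx":0,"ry":0,"rz":0,"x":0.03,"y":0.014,"z":0,"jaw":-1}]'|sed -n '2p;4p'; python3 -m jog '[{"rx":0,"ry":0,"rz":0,"x":0.03,"y":0.014,"z":0,"jaw":-1}]'|sed -n '2p;4p'; python3 -m jog '[{"rx":0,"ry":0,"rz":0,"x":0.03,"y":0.014,"z":0,"jaw":-1}]'|sed -n '2p;4p';python3 -m jog '[{"rx":0,"ry":0,"rz":0,"x":0,"y":0,"z":0,"jaw":-1}]'|sed -n '2p;4p'; done
```

```text
tcp_pos: [0.6033, -0.1038, 0.0692]
contact_force: [-1.3, 0.3, 1.7]
tcp_pos: [0.6046, -0.1029, 0.0691]
contact_force: [-4.1, -0.6, 3.0]
tcp_pos: [0.6062, -0.102, 0.0691]
contact_force: [-5.3, 1.3, 3.5]
tcp_pos: [0.6067, -0.1017, 0.0691]
contact_force: [-4.7, 0.6, 3.2]
```

Run:
```python
import numpy as np
a=np.array([.632,-.1285])
def T(ph):
    t=np.radians(115-ph);return a+.035*np.array([np.cos(t),np.sin(t)])+.0155*np.array([-np.sin(t),np.cos(t)])
prev=np.array([.6085,-.1016])
for ph in list(range(12,121,6)):
    q=T(ph);print(ph,q.round(4),((q-prev)/.06).round(3));prev=q
```

```text
12 [ 0.609  -0.0979] [0.009 0.062]
18 [ 0.6124 -0.0956] [0.055 0.037]
24 [ 0.6159 -0.0938] [0.059 0.031]
30 [ 0.6196 -0.0923] [0.062 0.025]
36 [ 0.6235 -0.0912] [0.064 0.018]
42 [ 0.6274 -0.0905] [0.066 0.011]
48 [ 0.6314 -0.0902] [0.067 0.005]
54 [ 0.6354 -0.0904] [ 0.067 -0.002]
60 [ 0.6394 -0.0909] [ 0.066 -0.009]
66 [ 0.6433 -0.0919] [ 0.065 -0.016]
72 [ 0.647  -0.0933] [ 0.063 -0.023]
78 [ 0.6506 -0.0951] [ 0.06  -0.029]
84 [ 0.654  -0.0972] [ 0.057 -0.035]
90 [ 0.6572 -0.0997] [ 0.053 -0.041]
96 [ 0.66   -0.1024] [ 0.048 -0.046]
102 [ 0.6626 -0.1055] [ 0.043 -0.051]
108 [ 0.6649 -0.1089] [ 0.037 -0.055]
114 [ 0.6667 -0.1124] [ 0.031 -0.059]
120 [ 0.6682 -0.1161] [ 0.025 -0.062]
```

```bash
python3 -m jog '[{"rx":0,"ry":0,"rz":-1,"x":0.009,"y":0.062,"z":-0.04,"jaw":-1},{"rx":0,"ry":0,"rz":-0.8,"x":0.055,"y":0.037,"z":0,"jaw":-1}]'|sed -n '2p;4p'; python3 -m jog '[{"rx":0,"ry":0,"rz":-0.6,"x":0.059,"y":0.031,"z":0,"jaw":-1}]'|sed -n '2p;4p';  python3 -m jog '[{"rx":0,"ry":0,"rz":-0.6,"x":0.062,"y":0.025,"z":0,"jaw":-1}]'|sed -n '2p;4p'; python3 -m jog '[{"rx":0,"ry":0,"rz":0,"x":0,"y":0,"z":0,"jaw":-1}]'|sed -n '2p;4p'
```

```text
tcp_pos: [0.6111, -0.0961, 0.0669]
contact_force: [-2.0, 0.3, -0.6]
tcp_pos: [0.6158, -0.0939, 0.067]
contact_force: [-0.7, 0.7, 0.7]
tcp_pos: [0.6194, -0.0924, 0.067]
contact_force: [-2.4, 0.5, 0.3]
tcp_pos: [0.6193, -0.0922, 0.0669]
contact_force: [-0.5, 0.2, 0.2]
```

Light contact, and the first click is done. Continuing.

```bash
python3 -m jog '[{"rx":0,"ry":0,"rz":-0.6,"x":0.064,"y":0.018,"z":0,"jaw":-1},{"rx":0,"ry":0,"rz":-0.6,"x":0.066,"y":0.011,"z":0,"jaw":-1}]'|sed -n '2p;4p'; python3 -m jog '[{"rx":0,"ry":0,"rz":-0.6,"x":0.067,"y":0.005,"z":0,"jaw":-1}]'|sed -n '2p;4p';  python3 -m jog '[{"rx":0,"ry":0,"rz":-0.6,"x":0.067,"y":-0.002,"z":0,"jaw":-1},{"rx":0,"ry":0,"rz":-0.6,"x":0.066,"y":-0.009,"z":0,"jaw":-1}]'|sed -n '2p;4p'; python3 -m jog '[{"rx":0,"ry":0,"rz":-0.6,"x":0.065,"y":-0.016,"z":0,"jaw":-1},{"rx":0,"ry":0,"rz":-0.6,"x":0.063,"y":-0.023,"z":0,"jaw":-1}]'|sed -n '2p;4p'; python3 -m jog '[{"rx":0,"ry":0,"rz":-0.6,"x":0.06,"y":-0.029,"z":0,"jaw":-1}]'|sed -n '2p;4p';python3 -m jog '[{"rx":0,"ry":0,"rz":-0.6,"x":0.057,"y":-0.035,"z":0,"jaw":-1},{"rx":0,"ry":0,"rz":-0.6,"x":0.053,"y":-0.041,"z":0,"jaw":-1}]'|sed -n '2p;4p'; python3 -m jog '[{"rx":0,"ry":0,"rz":0,"x":0,"y":0,"z":0,"jaw":-1}]'|sed -n '2p;4p'
```

```text
tcp_pos: [0.6256, -0.0902, 0.0668]
contact_force: [-3.1, 1.9, 1.0]
tcp_pos: [0.6303, -0.0898, 0.0669]
contact_force: [-1.2, 1.0, -0.4]
tcp_pos: [0.6386, -0.091, 0.0669]
contact_force: [-1.5, 1.2, 1.8]
tcp_pos: [0.6455, -0.0925, 0.0669]
contact_force: [-2.6, 2.4, 3.8]
tcp_pos: [0.65, -0.0948, 0.067]
contact_force: [0.4, 0.5, 0.4]
tcp_pos: [0.6564, -0.0992, 0.0669]
contact_force: [-3.2, 3.6, 3.4]
tcp_pos: [0.6565, -0.0993, 0.0668]
contact_force: [-1.2, 2.7, 1.1]
```

```bash
python3 -m jog '[{"rx":0,"ry":0,"rz":-0.6,"x":0.048,"y":-0.046,"z":0,"jaw":-1}]'|sed -n '2p;4p'; python3 -m jog '[{"rx":0,"ry":0,"rz":-0.6,"x":0.043,"y":-0.051,"z":0,"jaw":-1}]'|sed -n '2p;4p';  python3 -m jog '[{"rx":0,"ry":0,"rz":-0.3,"x":0.019,"y":-0.027,"z":0,"jaw":-1},{"rx":0,"ry":0,"rz":0,"x":0,"y":0,"z":0,"jaw":-1}]'|sed -n '2p;4p'
python3 - <<'E'
from h import *
f=grab_frame("side"); cv2.imwrite("pics/s6.png",cv2.resize(f[180:330,190:350,::-1],(640,600),interpolation=cv2.INTER_CUBIC))
E
```

```text
tcp_pos: [0.6588, -0.1009, 0.0667]
contact_force: [-2.5, 6.3, 2.6]
tcp_pos: [0.6616, -0.1039, 0.0668]
contact_force: [-1.7, 2.7, 1.3]
tcp_pos: [0.663, -0.1077, 0.0669]
contact_force: [-0.3, 0.1, -0.8]
```

View pics/s6.png

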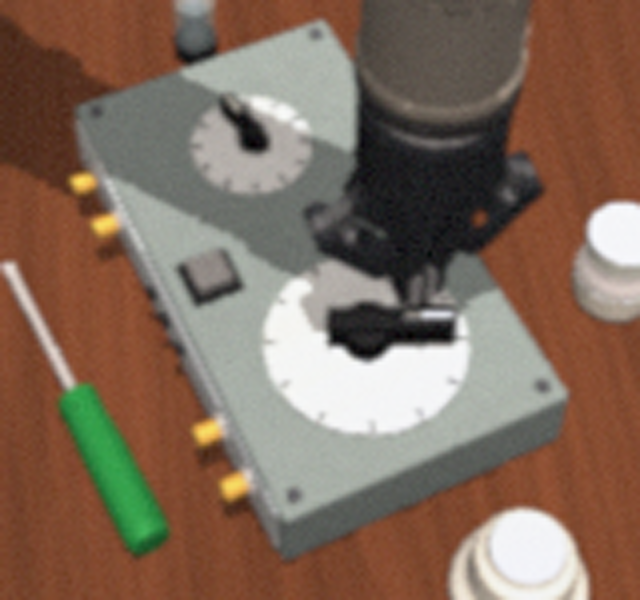

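The nose now points from the hub at about (368,322) to (455,322), and the force has dropped to zero. I'll measure the angle.

Run:
```python
from h import *
q=lambda x,y:ray_z("side",(190+x/4,180+y/4),.083)[:2]
for a,b in(((330,318),(452,314)),((332,345),(454,338)),((408,318),(448,315))):
    d=q(*b)-q(*a);print(np.degrees(np.arctan2(d[1],d[0])),np.linalg.norm(d))
```

```text
-4.793430059900043 0.06525894650456815
-3.2110997959360765 0.06470784788343426
-2.0113388333935207 0.021529640504889033
```

Measured at about -4° against the expected -5°, so it is exactly four clicks. I back off, lift and move over the key.

```bash
python3 -m jog '[{"rx":0,"ry":0,"rz":0,"x":-0.01,"y":0.1,"z":0,"jaw":-1},{"rx":0,"ry":0,"rz":0,"x":0,"y":0,"z":0.5,"jaw":-1},{"rx":0,"ry":0,"rz":0,"x":0,"y":0,"z":0.5,"jaw":-1},{"rx":0,"ry":0,"rz":0.26,"x":-0.61,"y":0.153,"z":0,"jaw":-1},{"rx":0,"ry":0,"rz":0.26,"x":-0.61,"y":0.153,"z":0,"jaw":-1},{"rx":0,"ry":0,"rz":0.26,"x":-0.61,"y":0.153,"z":0,"jaw":-1},{"rx":0,"ry":0,"rz":0,"x":0,"y":0,"z":0,"jaw":-1},{"rx":0,"ry":0,"rz":0,"x":0,"y":0,"z":0,"jaw":-1}]'
python3 - <<'E'
from h import *
f=grab_frame("wrist");print(get_obs()['tcp_pos'])
s=grab_frame("side")[180:330,190:350]
cv2.imwrite("pics/w7.png",np.hstack([cv2.resize(f,(400,300)),cv2.resize(s,(320,300))])[:,:,::-1])
E
```

```text
clock: 8.6
tcp_pos: [0.5533, -0.0734, 0.1274]
orientation: [1.849, 2.539, 0.002]
contact_force: [-0.2, 0.5, -0.2]
grip_width: -0.0001
gripper_force: 0.0
[ 0.5535993  -0.07368164  0.12726723]
```

View pics/w7.png

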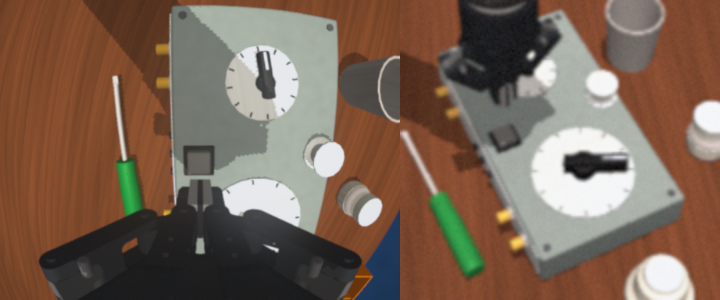

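The dial stays at four clicks and the key is unobstructed at (199,160) in the wrist half. I descend, then press gently.

```bash
python3 -m jog '[{"rx":0,"ry":0,"rz":0,"x":-0.025,"y":0,"z":-0.31,"jaw":-1},{"rx":0,"ry":0,"rz":0,"x":0,"y":0,"z":-0.31,"jaw":-1},{"rx":0,"ry":0,"rz":0,"x":0,"y":0,"z":-0.31,"jaw":-1},{"rx":0,"ry":0,"rz":0,"x":0,"y":0,"z":0,"jaw":-1}]'|sed -n '2p;4p'; python3 -m jog '[{"rx":0,"ry":0,"rz":0,"x":0,"y":0,"z":-0.05,"jaw":-1},{"rx":0,"ry":0,"rz":0,"x":0,"y":0,"z":-0.05,"jaw":-1},{"rx":0,"ry":0,"rz":0,"x":0,"y":0,"z":0,"jaw":-1}]'|sed -n '2p;4p'; python3 -m jog '[{"rx":0,"ry":0,"rz":0,"x":0,"y":0,"z":-0.04,"jaw":-1},{"rx":0,"ry":0,"rz":0,"x":0,"y":0,"z":0,"jaw":-1}]'|sed -n '2p;4p';python3 -m jog '[{"rx":0,"ry":0,"rz":0,"x":0,"y":0,"z":-0.04,"jaw":-1},{"rx":0,"ry":0,"rz":0,"x":0,"y":0,"z":0,"jaw":-1}]'|sed -n '2p;4p'
```

```text
tcp_pos: [0.5494, -0.0738, 0.069]
contact_force: [-0.1, 0.5, 0.9]
tcp_pos: [0.5512, -0.0739, 0.0655]
contact_force: [-0.4, 0.1, 1.7]
tcp_pos: [0.5512, -0.074, 0.0629]
contact_force: [0.4, 0.1, 1.7]
tcp_pos: [0.5512, -0.0739, 0.0604]
contact_force: [1.5, -0.1, 3.3]
```

```bash
python3 -m jog '[{"rx":0,"ry":0,"rz":0,"x":0,"y":0,"z":-0.025,"jaw":-1},{"rx":0,"ry":0,"rz":0,"x":0,"y":0,"z":0,"jaw":-1}]'|sed -n '2p;4p'; python3 -m jog '[{"rx":0,"ry":0,"rz":0,"x":0,"y":0,"z":-0.025,"jaw":-1},{"rx":0,"ry":0,"rz":0,"x":0,"y":0,"z":0,"jaw":-1}]'|sed -n '2p;4p'
```

```text
tcp_pos: [0.5513, -0.0739, 0.0599]
contact_force: [-2.6, 0.6, 15.6]
tcp_pos: [0.5514, -0.0739, 0.0596]
contact_force: [-6.7, 2.6, 29.2]
```

The key hit its hard stop at z = 0.060, which is 6 mm down. I release and lift.

```bash
python3 -m jog '[{"rx":0,"ry":0,"rz":0,"x":0,"y":0,"z":0.1,"jaw":-1},{"rx":0,"ry":0,"rz":0,"x":0,"y":0,"z":0.2,"jaw":-1},{"rx":0,"ry":0,"rz":0,"x":0,"y":0,"z":0.6,"jaw":-1},{"rx":0,"ry":0,"rz":0,"x":0,"y":0,"z":0.8,"jaw":-1},{"rx":0,"ry":0,"rz":0,"x":0,"y":0,"z":0.8,"jaw":-1},{"rx":0,"ry":0,"rz":0,"x":0,"y":0,"z":0,"jaw":-1},{"rx":0,"ry":0,"rz":0,"x":0,"y":0,"z":0,"jaw":-1}]'|sed -n '1,4p'
python3 - <<'E'
from h import *
f=grab_frame("wrist")
s=grab_frame("side")[180:330,190:350]
cv2.imwrite("pics/w8.png",np.hstack([cv2.resize(f,(400,300)),cv2.resize(s,(320,300))])[:,:,::-1])
E
```

```text
clock: 11.45
tcp_pos: [0.5501, -0.0732, 0.2067]
orientation: [-1.849, -2.538, 0.0]
contact_force: [0.2, 0.8, -0.6]
```

View pics/w8.png

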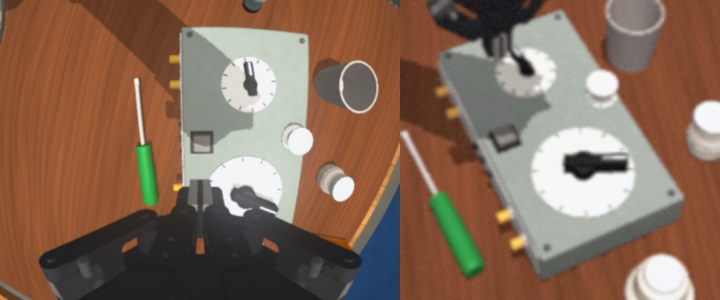

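The key is back up, the dial is at four clicks, and nothing else has moved.

```bash
python3 -c "from bench import r; print(r.hand_in())"
```

```text
the job is handed in; nothing more can be done
None
```

The larger dial was turned four clicks clockwise (measured within about 1–3° of the mark), then the key was pressed to its stop and came back up; nothing else in view moved, and the job was handed in at about 11.5 s (the hand-in gave no verdict).

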